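# Close up a rack foot and back up its bolt head

### The job

The stabiliser foot of the weight rack hangs loose on its bolt with a gap left between its end plate and the upright: push the foot in until the end plate sits flush against the side of the upright along its whole width, lying flat on the bench. Then reach down inside the channel of the upright, grip the bolt's hex head by its flats between the fingers and hold it firmly and still, so that it cannot turn while I run the nut down from outside. Finish while holding the head, with the foot still flush, and leave the spare bolt, spare nut, spanner and weight plate where they are.

Things in the scene. Friction and masses are not known exactly. Their poses are not given: they have to be found in the camera images.
- upright: Black steel channel, upright of a weight rack, on its back, open side up, screwed down. Origin on the bench, mid-width; x along the channel (-200 to +240 mm), y across, z up. 60 mm wide, 64 high, floor 4 thick, side walls 5 thick, gap between them 50 (y -25 to +25). The -y wall has the bolt; the foot sits against its outer face, y = -30. A 51 mm horn juts 123 mm from the +y wall at x = +160.
- bolt: Zinc M16 bolt, its hex head inside the channel on the -y wall. Origin: head centre, at upright x -45, y -17, z +34 mm, 30 mm below the walls' top edge. 24 mm across flats, 27.7 across corners, 10 thick along the bolt axis (upright's y); a 3 mm washer, 30 in diameter, lies under it, so it stands 3 to 13 mm off the wall. Own y = bolt axis, x = out of a flat. It cannot shift, only turn.
- bolt_turn (a joint): Turn of the bolt about the upright's +y, rad, right-handed: positive moves the top of the head towards the upright's +x. At 0 two flats stand upright, facing upright +x and -x. Starts within 0.25 of 0, turns freely (drag 0.03 N m). Outside the wall the 16 mm shank passes through the foot's plate; a 36 mm flange nut sits on its end, its near face 30 mm off the wall's outer face.
- foot: Loose black steel foot, 0.56 to 0.88 kg, flat on the bench: tube 40 mm wide, 60 high, with an end plate 140 wide, 64 high, 5 thick. Origin: bottom middle of the plate's mating face; y points out of that face to the upright, z up; tube runs back to y = -185. The bolt passes a slot at x -45, z 34 with 6 mm side play. Starts 10 to 20 mm off the upright, within 0.05 rad; slides at under 8 N.
- plate_near (a point): Point on the end plate's mating face at its -x edge (foot x = -70, y = 0, z = 32 mm). Flush means upright y = -30 mm here.
- plate_far (a point): Point on the end plate's mating face at its +x edge (foot x = +70, y = 0, z = 32 mm). Flush means upright y = -30 mm here.
- foot_end (a point): Centre of the outer face of the plastic cap on the foot's free end (foot x = 0, y = -185, z = 31 mm); the face is 42 mm wide and 62 mm high, square to the tube, bottom edge at the bench.
- spare_bolt: Bystander: a second M16 bolt standing on its head on the bench, 65 mm high, on the +y side of the upright. Origin: centre of its underside.
- spare_nut: Bystander: a second flange nut, 36 mm across and 16 mm high, lying on the bench on the +y side of the upright. Origin: centre of its underside.
- spanner: Bystander: open-ended spanner 210 mm long, lying on the bench on the +y side of the upright, roughly along the channel. Origin: middle of its underside.
- weight_plate: Bystander: small black weight plate, 140 mm in diameter, 24 mm thick, flat on the bench on the foot's side of the upright, towards its +x end. Origin: centre of its underside.
Mind the look-alikes: they are no part of the job. Leave any orange or pink look-alike of the foot alone.

How it is judged:
On the way:
1. the foot's end plate is flush against the upright (no more than 2.5 mm open at either edge) and the foot flat on the bench (y of each of plate_near, plate_far in the frame of upright above -0.0325 m and angle between foot's own z axis and vertical below 0.04 rad), for 0.3 s.
At the end, for the whole second after the job is handed in: End plate within 2.5 mm of the wall at both edges, foot flat (tilt under 0.04 rad). Fingers press the bolt head with over 15 N, the head between them (grasp point within 24 mm of its centre, 9 mm across the flats, 13 mm inwards along the bolt); bolt turning under 0.05 rad/s. Ends holding (all of step 1 and contact force between the fingers and bolt above 15 N and distance between the grasp point and bolt below 0.024 m and x of the grasp point in the frame of bolt between -0.009 and 0.009 m and y of the grasp point in the frame of bolt below 0.013 m and velocity of joint bolt_turn between -0.05 and 0.05 rad/s); the arm keeps its last pose, push and grip.
It fails at once if the spare bolt is shifted by more than 30 mm (distance of spare_bolt from where it was at the start of the episode above 0.03 m).
It fails at once if the spare nut is shifted by more than 30 mm (distance of spare_nut from where it was at the start of the episode above 0.03 m).
It fails at once if the spanner is shifted by more than 30 mm (distance of spanner from where it was at the start of the episode above 0.03 m).
It fails at once if the weight plate is shifted by more than 30 mm (distance of weight_plate from where it was at the start of the episode above 0.03 m).
It also fails if it takes over 54 s, if anything falls off the work surface, if the arm or the gripper's body presses on something with over 40 N, if the wrist force passes 120 N, or if a joint passes its speed limit or range.

### The arm

A 6-joint arm with a two-finger parallel gripper is mounted at the origin on the work surface. World frame = base frame: x ahead of the robot, y to its left, z up, the work surface at z = 0. Lengths are in m, angles in rad, forces in N, time in s.
With the tool pointing down it reaches from about 0.375 to 0.975 m from the base axis. Payload 3.8 kg.
Tool frame: the origin (TCP) lies midway between the tips of the shut fingers; the grasp point (between the pads) lies 19 mm behind it; z points along the fingers, y is the line along which they close (so a half turn about z gives the same grasp; the last joint's range is limited). The gripper opens to 85 mm and grips with 20 to 120 N. Pads are 22 mm wide; open, the fingers measure 114 mm over their backs; the gripper's body (76 mm by 85 mm) begins 54 mm behind the grasp point. The pads swing forward as they close: fully open they stand 13 mm farther back than shut.
Start: joints at [-1.352, 0.264, 1.604, -0, 1.274, -0.037], TCP at [0.171, -0.653, 0.231] pointing down, gripper open.
Joint ranges: [-2.63, 2.63], [-0.94, 2.18], [0.31, 2.57], [-1.31, 4.45], [0, 2.66], [-2.55, 2.55]. Speed limits (rad/s): [2.57, 2.57, 3.14, 3.14, 3.14, 3.14].

### API

Orientations are given as a rotation vector (axis times angle).
In Python, from workcell import bot, imaging gives the robot as it stands.
- The arm moves only by the tool step_arm, never from a script. Its argument "series" is a list of rows, each an object of numbers: "grip": the closure, from -1 (fully open) to 1 (shut); "x", "y", "z": the shift along the tool's x, y, z normalised to -1 to 1, where 1 is 500 mm; "ax", "ay", "az": the turn, a rotation vector about the tool's x, y, z normalised to -1 to 1, where 1 is 30 degrees. A call has 1 to 12 rows; each row is the pose to reach, as a shift and turn from the pose commanded when the call began, along the tool's axes at that moment; what a row does not reach only later rows make up. A row lasts 1/10 s, in which the tool goes at most 50 mm and 8.59 degrees, less where a joint would pass 70% of its speed; a pose out of reach is approached as far as the arm can. A call with a number of a shift or a turn outside -1 to 1 is refused whole. A call with a gripper value outside its range is refused whole. The fingers move at their own pace and stop on an object; "force" is the grip in N (left out, the last holds). Time passes only in rows, so rows that repeat a pose let the fingers close. It gives the time, the measured TCP pose, the force, the opening and the grip force at its end, in the units of the state.
- bot.read_state(): the state, without advancing time (a new reading comes with each control period).
- imaging.read_camera(name): name is "side" or "top"; returns a dict with "img" (384x512x3 uint8, red, green, blue), "fx", "fy", "cx", "cy" (pixels), "R" (3x3) and "t" (3): a world point X has camera coordinates R X + t. Camera axes: x right, y down, z forward; pixel columns grow to the right and rows downward; lengths in m; the calibration is good to about 2 mm. A picture is of the moment at which its call begins. There is no depth.
- bot.finish_job(): hands the job in; it is judged then, once.
The state is a dict: "time": time; "q": joint angles; "joint_vel": joint speeds; "joint_torque": joint torques, N m; "tool_pos": TCP position; "tcp_rot": TCP orientation; "wrist_force": force on the tool from outside, world axes, zero at the start; "torque": the same for the moment, N m; "width": opening from 0.0 (shut) to 1.0 (fully open); "grip_force": force on a finger pad.
Only numpy, scipy, OpenCV 4.12 (cv2) and the standard library are available. Lean on these libraries where they do the work, as an engineer would, in place of code of your own. Each camera call takes 0.05 s, during which the arm holds its last target. There are 200 camera calls.

## Working session

There is one attempt and no reset: what is moved stays moved. The work goes in short steps, Python scripts to look and compute and a tool call to move; the robot and the scene stay as the last step left them, time stands still between calls to the robot, and variables do not carry over. Pictures are saved under pics/ and viewed, at most 10 in all, crops included, and the job is handed in when it is done.

Besides the shell and the picture viewer there is one more tool, called after "Emit:" by a JSON object that holds its "fn" and its "kwargs". step_arm: Moves the arm, as the interface text tells. Scaled input: -1 to 1 covers 500 mm each way for a shift and 30 degrees each way for a turn. Its arguments: {"type":"object","properties":{"series":{"type":"array","items":{"type":"object","properties":{"grip":{"type":"number"},"x":{"type":"number","minimum":-1,"maximum":1},"y":{"type":"number","minimum":-1,"maximum":1},"z":{"type":"number","minimum":-1,"maximum":1},"ax":{"type":"number","minimum":-1,"maximum":1},"ay":{"type":"number","minimum":-1,"maximum":1},"az":{"type":"number","minimum":-1,"maximum":1}}}},"force":{"type":"number"}},"required":["series"]}

```bash
mkdir -p pics; ls; python3 - <<'E'
from workcell import bot, imaging
import cv2, numpy as np
s=bot.read_state(); print(s)
for n in ("top","side"):
    c=imaging.read_camera(n); print(n,c["fx"],c["fy"],c["cx"],c["cy"],np.round(c["R"],4).tolist(),np.round(c["t"],4).tolist())
    cv2.imwrite(f"pics/{n}0.png",cv2.resize(c["img"][:,:,::-1],(800,600),interpolation=cv2.INTER_CUBIC))
    np.savez(f"{n}.npz",**c)
E
```

```text
pics
{'time': 0.0, 'q': array([-1.35191476e+00,  2.64766951e-01,  1.60536506e+00,  1.63156179e-05,
        1.27368166e+00, -3.68900057e-02]), 'joint_vel': array([-4.97625139e-04,  1.77548822e-05,  7.35825827e-04,  3.40225725e-04,
        1.57324563e-03, -1.01181562e-04]), 'joint_torque': array([ 1.73534219e-03, -5.15111089e+01, -3.67312753e+01, -1.75572318e-04,
        1.28979731e-02, -2.00419743e-05]), 'tool_pos': array([ 0.17062311, -0.65233522,  0.22995754]), 'tcp_rot': array([-3.11374340e+00, -4.00381079e-01,  2.92422703e-04]), 'wrist_force': array([-0.25545176, -0.50016337,  0.53910052]), 'torque': array([ 0.03082122, -0.01428849, -0.00881483]), 'grip_force': 0.0, 'width': 0.9965735095206832}
top 366.27542084529057 366.27542084529057 253.97254001756104 192.10087458835756 [[0.1013, -0.9949, 0.0028], [-0.9749, -0.0998, -0.1992], [0.1985, 0.0174, -0.98]] [-0.0299, 0.5886, 0.9753]
side 406.2513656782029 406.2513656782029 248.83810937619845 188.37197754906762 [[-0.8129, -0.5822, 0.0164], [-0.3754, 0.5021, -0.7791], [0.4454, -0.6395, -0.6267]] [0.5031, 0.2506, 0.7386]
```

View pics/top0.png

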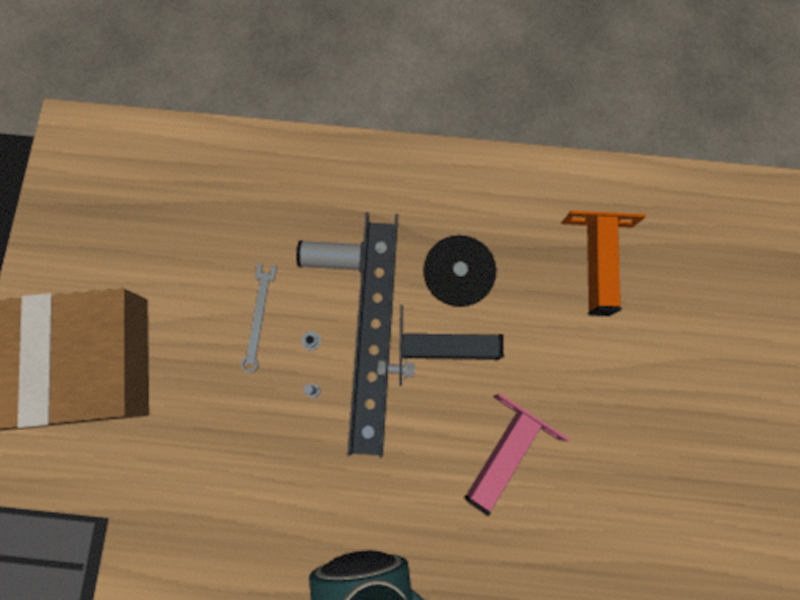

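View pics/side0.png

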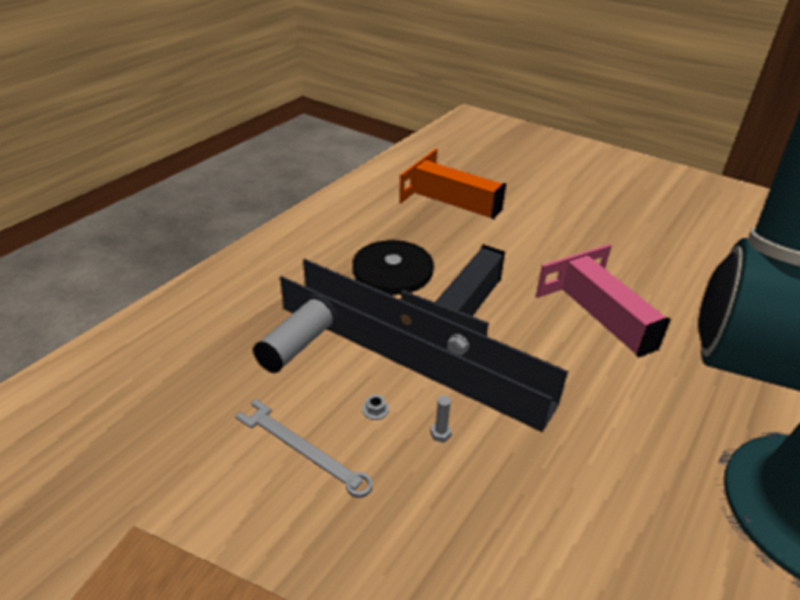

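The top view shows the upright running from (382,214) at its +x end to (366,456) near the robot. The foot's plate is at x≈401 and its cap at (503,346). The side view shows the bolt head at (457,344). I'll crop both views for sharper corners.

```bash
python3 - <<'E'
import cv2, numpy as np
def crop(n,x0,y0,w,h,s):
    im=np.load(f"{n}.npz")["img"][y0:y0+h,x0:x0+w,::-1]
    im=np.clip(255*(im/255.)**0.5,0,255).astype(np.uint8)
    cv2.imwrite(f"pics/{n}1.png",cv2.resize(im,None,fx=s,fy=s,interpolation=cv2.INTER_CUBIC))
crop("top",215,130,120,100*12//8+20,3.5); crop("side",170,150,200,125,4)
E
```

```text
(no output)
```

View pics/top1.png

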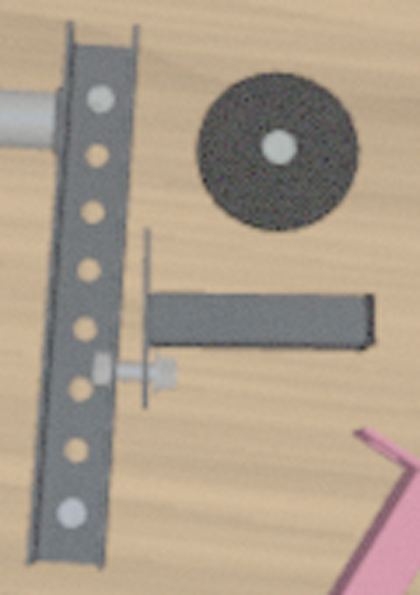

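View pics/side1.png

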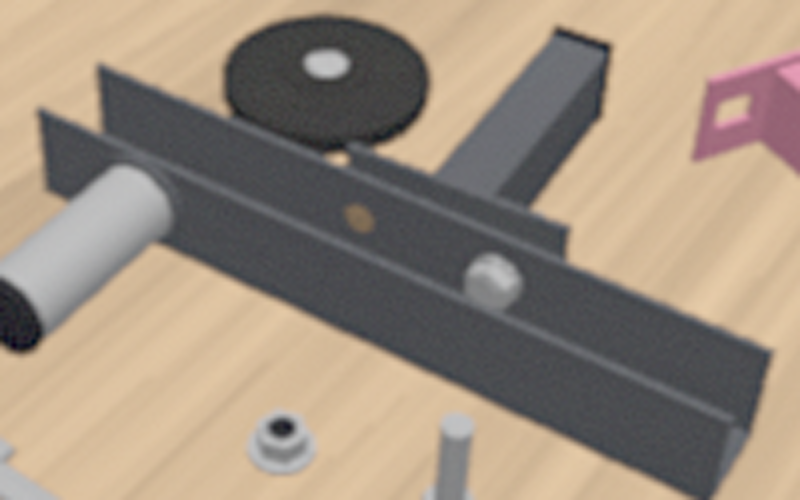

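```bash
cat > h.py <<'E'
import numpy as np
from scipy.optimize import least_squares
C={n:dict(np.load(f"{n}.npz")) for n in("top","side")}
def proj(n,X):
    c=C[n]; p=np.atleast_2d(X)@c["R"].T+c["t"]
    return np.c_[c["fx"]*p[:,0]/p[:,2]+c["cx"],c["fy"]*p[:,1]/p[:,2]+c["cy"]]
def place(p,L):
    c,s=np.cos(p[2]),np.sin(p[2]); L=np.atleast_2d(L)
    return np.c_[p[0]+c*L[:,0]-s*L[:,1],p[1]+s*L[:,0]+c*L[:,1],L[:,2]]
def fit(obs,p0):
    f=lambda p:np.concatenate([(proj(n,place(p,L))-np.array(uv)).ravel() for n,L,uv in obs])
    r=least_squares(f,p0,loss="soft_l1"); return r.x,r.fun
def ray(n,uv,z):
    c=C[n]; d=c["R"].T@np.array([(uv[0]-c["cx"])/c["fx"],(uv[1]-c["cy"])/c["fy"],1]); o=-c["R"].T@c["t"]
    return o+d*(z-o[2])/d[2]
E
python3 - <<'E'
from h import *
np.set_printoptions(precision=4,suppress=True)
T=lambda a:(np.array(a)+.5)/3.5-.5+[215,130]
S=lambda a:(np.array(a)+.5)/4-.5+[170,150]
U=np.array([[.24,.03,.064],[.24,-.03,.064],[-.2,.03,.064],[-.2,-.03,.064]])
F=np.array([[.07,-.0025,.064],[-.07,-.0025,.064],[.021,-.185,.062],[-.021,-.185,.062]])
tu,su=T([(67,22),(139,25),(27,563),(104,567)]),S([(38,110),(98,65),(730,430),(772,352)])
tf,sf=T([(147,228),(145,408),(374,295),(374,346)]),S([(350,145),(569,231),(557,28),(610,46)])
for nm,L,t,s in(("up",U,tu,su),("foot",F,tf,sf)):
    for k,o in(("both",[("top",L,t),("side",L,s)]),("top",[("top",L,t)]),("side",[("side",L,s)])):
        x,r=fit(o,[.5,-.1,0]); print(nm,k,x,np.round(r,1))
        if nm=="up" and k=="both": u=x
        if nm=="foot":
            P=place(x,[[-.07,0,.032],[.07,0,.032],[0,-.185,.031]])[:,:2]-u[:2]
            c,si=np.cos(u[2]),np.sin(u[2]); print(P@np.array([[c,-si],[si,c]]))
print("bolt",place(u,[[-.045,-.017,.034]]),proj("top",place(u,[[-.045,-.017,.034]])),proj("side",place(u,[[-.045,-.012,.034]])))
print("bolt seen top",T([(101,369)]),"side",S([(494,283)]))
E
```

```text
up both [0.512  0.0674 0.0359] [-0.2 -1.2 -0.2 -0.8 -1.4  0.5 -1.   0.9 -0.9 -0.5  0.2 -1.3  0.3 -1.4
  1.3 -0.4]
up top [0.5122 0.0655 0.0415] [ 0.  -1.2  0.1 -0.9 -0.3  0.6  0.2  0.9]
up side [0.5114 0.0697 0.0323] [-1.2 -0.1  0.1 -0.9 -0.1 -0.3  1.   0.6]
foot both [0.5104 0.0198 0.0823] [-0.5  0.1 -0.9 -1.  -0.2 -0.4  0.1  0.1 -0.1  0.1  0.6 -0.2 -0.  -1.1
  1.9 -0.6]
[[-0.0732 -0.0507]
 [ 0.0666 -0.0443]
 [ 0.0053 -0.2323]]
foot top [0.5092 0.0187 0.0877] [-0.3  0.6 -0.4 -0.5  0.2 -0.3  0.5  0.2]
[[-0.0745 -0.0522]
 [ 0.0653 -0.045 ]
 [ 0.005  -0.2334]]
foot side [0.5108 0.0215 0.0807] [-0.6  0.4  0.1  0.2 -0.4 -0.8  1.5 -0.3]
[[-0.0728 -0.049 ]
 [ 0.067  -0.0427]
 [ 0.0054 -0.2306]]
bolt [[0.4677 0.0488 0.034 ]] [[242.9894 234.9195]] [[290.9323 222.878 ]]
bolt seen top [[243.5    235.0714]] side [[293.125 220.375]]
```

```bash
cat >> h.py <<'E'
from scipy.spatial.transform import Rotation as Ro
up=np.array([.512,.0674,.038])
def W(L): return place(up,L)[0]
def go(target,yaw=up[2]):
    "normalised shift and turn to world target with tool x = upright +y, tool z down"
    from workcell import bot
    s=bot.read_state(); R=Ro.from_rotvec(s["tcp_rot"])
    c,si=np.cos(yaw),np.sin(yaw); G=Ro.from_matrix(np.array([[-si,c,0],[c,si,0],[0,0,-1]]))
    print("pos",np.round(s["tool_pos"],4),"shift",np.round(R.inv().apply(target-s["tool_pos"])/.5,4),"turn",np.round((R.inv()*G).as_rotvec(degrees=True)/30,4),"F",np.round(s["wrist_force"],1),"t",s["time"])
E
python3 - <<'E'
from h import *
e=W([[.005,-.232,.031]]);print(e)
t=W([[.005,-.265,.0]]); t[2]=.2; go(t)
E
```

```text
[ 0.52581027 -0.16424256  0.031     ]
pos [ 0.1706 -0.6524  0.2301] shift [ 0.92   -0.7002  0.0617] turn [-0.0032 -0.0028 -2.5841] F [-0.8 -0.1  0.3] t 0.1
```

Emit:
{"fn": "step_arm", "kwargs": {"series": [{"x": 0.92, "y": -0.7, "z": 0.06, "az": -0.9, "grip": 1}, {"x": 0.92, "y": -0.7, "z": 0.06, "az": -0.9, "grip": 1}, {"x": 0.92, "y": -0.7, "z": 0.06, "az": -0.9, "grip": 1}, {"x": 0.92, "y": -0.7, "z": 0.06, "az": -0.9, "grip": 1}, {"x": 0.92, "y": -0.7, "z": 0.06, "az": -0.9, "grip": 1}, {"x": 0.92, "y": -0.7, "z": 0.06, "az": -0.9, "grip": 1}, {"x": 0.92, "y": -0.7, "z": 0.06, "az": -0.9, "grip": 1}, {"x": 0.92, "y": -0.7, "z": 0.06, "az": -0.9, "grip": 1}, {"x": 0.92, "y": -0.7, "z": 0.06, "az": -0.9, "grip": 1}, {"x": 0.92, "y": -0.7, "z": 0.06, "az": -0.9, "grip": 1}, {"x": 0.92, "y": -0.7, "z": 0.06, "az": -0.9, "grip": 1}, {"x": 0.92, "y": -0.7, "z": 0.06, "az": -0.9, "grip": 1}]}}

```text
validation failed for argument at $.se...
```

Emit:
{"fn": "step_arm", "kwargs": {"series": [{"az": -0.9, "grip": 1}, {"az": -0.9, "grip": 1}, {"az": -0.9, "grip": 1}, {"az": -0.9, "grip": 1}]}}

```text
validation failed for argument at $.se...
```

```bash
python3 - <<'E'
from h import *
t=W([[.005,-.265,.0]]); t[2]=.018; go(t)
E
```

```text
pos [ 0.1706 -0.6524  0.2301] shift [ 0.92   -0.6995  0.4257] turn [-0.0032 -0.0028 -2.5841] F [-0.8 -0.1  0.3] t 0.1
```

The call was refused on validation, with the message cut off. I'll try a single small row with every key given.

Emit:
{"fn": "step_arm", "kwargs": {"series": [{"x": 0, "y": 0, "z": 0, "ax": 0, "ay": 0, "az": 0, "grip": 1}], "force": 40}}

```text
time: 0.2
tool_pos: [0.1707, -0.6526, 0.2304]
tcp_rot: [-3.115, -0.4, 0.0]
wrist_force: [0.8, -0.6, -0.2]
width: 0.857
grip_force: 0.0
```

Emit:
{"fn": "step_arm", "kwargs": {"series": [{"x": 0.92, "y": -0.7, "z": 0.06, "ax": 0, "ay": 0, "az": -0.9, "grip": 1}, {"x": 0.92, "y": -0.7, "z": 0.06, "ax": 0, "ay": 0, "az": -0.9, "grip": 1}, {"x": 0.92, "y": -0.7, "z": 0.06, "ax": 0, "ay": 0, "az": -0.9, "grip": 1}, {"x": 0.92, "y": -0.7, "z": 0.06, "ax": 0, "ay": 0, "az": -0.9, "grip": 1}, {"x": 0.92, "y": -0.7, "z": 0.06, "ax": 0, "ay": 0, "az": -0.9, "grip": 1}, {"x": 0.92, "y": -0.7, "z": 0.06, "ax": 0, "ay": 0, "az": -0.9, "grip": 1}, {"x": 0.92, "y": -0.7, "z": 0.06, "ax": 0, "ay": 0, "az": -0.9, "grip": 1}, {"x": 0.92, "y": -0.7, "z": 0.06, "ax": 0, "ay": 0, "az": -0.9, "grip": 1}, {"x": 0.92, "y": -0.7, "z": 0.06, "ax": 0, "ay": 0, "az": -0.9, "grip": 1}, {"x": 0.92, "y": -0.7, "z": 0.06, "ax": 0, "ay": 0, "az": -0.9, "grip": 1}, {"x": 0.92, "y": -0.7, "z": 0.06, "ax": 0, "ay": 0, "az": -0.9, "grip": 1}, {"x": 0.92, "y": -0.7, "z": 0.06, "ax": 0, "ay": 0, "az": -0.9, "grip": 1}], "force": 40}}

```text
time: 1.4
tool_pos: [0.5288, -0.1949, 0.2011]
tcp_rot: [-2.934, -1.12, -0.001]
wrist_force: [0.6, -1.0, -0.3]
width: 0.003
grip_force: 0.0
```

Emit:
{"fn": "step_arm", "kwargs": {"series": [{"x": 0, "y": 0, "z": 0, "ax": 0, "ay": 0, "az": -0.9, "grip": 1}, {"x": 0, "y": 0, "z": 0, "ax": 0, "ay": 0, "az": -0.9, "grip": 1}, {"x": 0, "y": 0, "z": 0, "ax": 0, "ay": 0, "az": -0.9, "grip": 1}, {"x": 0, "y": 0, "z": 0, "ax": 0, "ay": 0, "az": -0.9, "grip": 1}, {"x": 0, "y": 0, "z": 0, "ax": 0, "ay": 0, "az": -0.9, "grip": 1}], "force": 40}}

```text
time: 1.9
tool_pos: [0.5271, -0.198, 0.2011]
tcp_rot: [-2.597, -1.768, 0.0]
wrist_force: [-0.5, -0.0, -0.1]
width: 0.005
grip_force: 0.0
```

```bash
python3 - <<'E'
from h import *
t=W([[.005,-.265,.0]]); t[2]=.018; go(t)
E
```

```text
pos [ 0.5271 -0.198   0.2011] shift [ 0.0013 -0.0006  0.3662] turn [-5.000e-04 -2.000e-04 -7.894e-01] F [-0.5 -0.  -0.1] t 1.9
```

Emit:
{"fn": "step_arm", "kwargs": {"series": [{"x": 0, "y": 0, "z": 0.366, "ax": 0, "ay": 0, "az": -0.79, "grip": 1}, {"x": 0, "y": 0, "z": 0.366, "ax": 0, "ay": 0, "az": -0.79, "grip": 1}, {"x": 0, "y": 0, "z": 0.366, "ax": 0, "ay": 0, "az": -0.79, "grip": 1}, {"x": 0, "y": 0, "z": 0.366, "ax": 0, "ay": 0, "az": -0.79, "grip": 1}, {"x": 0, "y": 0, "z": 0.366, "ax": 0, "ay": 0, "az": -0.79, "grip": 1}, {"x": 0, "y": 0, "z": 0.366, "ax": 0, "ay": 0, "az": -0.79, "grip": 1}], "force": 40}}

```text
time: 2.5
tool_pos: [0.527, -0.1981, 0.0183]
tcp_rot: [-2.177, -2.264, 0.001]
wrist_force: [-0.2, -0.1, 0.4]
width: 0.002
grip_force: 0.0
```

```bash
python3 - <<'E'
from h import *
t=W([[.005,-.222,.0]]); t[2]=.018; go(t)
from workcell import imaging
import cv2
im=imaging.read_camera("top")["img"][130:280,215:415,::-1]
cv2.imwrite("pics/top2.png",cv2.resize(np.clip(255*(im/255.)**.5,0,255).astype(np.uint8),None,fx=4,fy=4,interpolation=cv2.INTER_CUBIC))
E
```

```text
pos [ 0.527  -0.1981  0.0183] shift [0.0878 0.0002 0.0006] turn [-0.0021 -0.001   0.0021] F [-0.2 -0.1  0.4] t 2.5
```

View pics/top2.png

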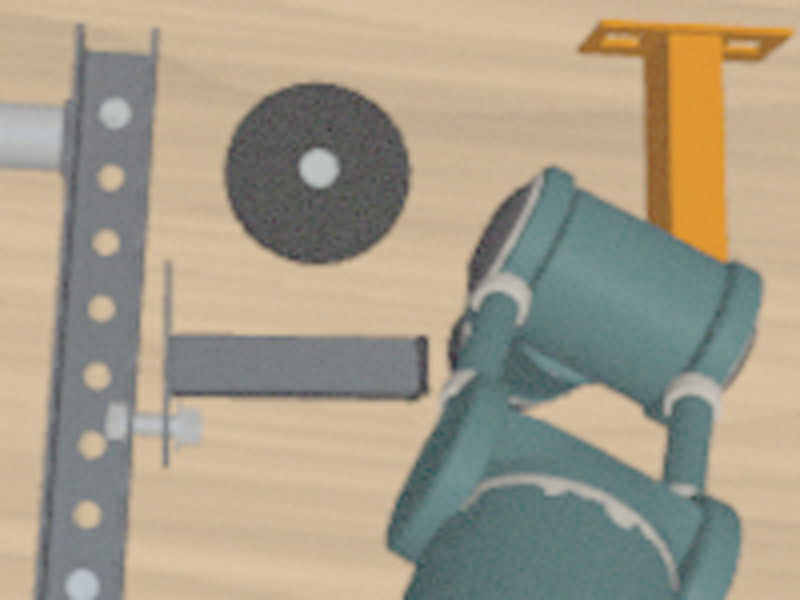

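The top view shows the foot unmoved, with its cap at (425,367) in the crop. The tool is down behind the cap and clear of everything. I'll push slowly and watch the force.

Emit:
{"fn": "step_arm", "kwargs": {"series": [{"x": 0.012, "y": 0, "z": 0, "ax": 0, "ay": 0, "az": 0, "grip": 1}, {"x": 0.024, "y": 0, "z": 0, "ax": 0, "ay": 0, "az": 0, "grip": 1}, {"x": 0.032, "y": 0, "z": 0, "ax": 0, "ay": 0, "az": 0, "grip": 1}, {"x": 0.038, "y": 0, "z": 0, "ax": 0, "ay": 0, "az": 0, "grip": 1}, {"x": 0.044, "y": 0, "z": 0, "ax": 0, "ay": 0, "az": 0, "grip": 1}, {"x": 0.048, "y": 0, "z": 0, "ax": 0, "ay": 0, "az": 0, "grip": 1}, {"x": 0.052, "y": 0, "z": 0, "ax": 0, "ay": 0, "az": 0, "grip": 1}, {"x": 0.056, "y": 0, "z": 0, "ax": 0, "ay": 0, "az": 0, "grip": 1}, {"x": 0.06, "y": 0, "z": 0, "ax": 0, "ay": 0, "az": 0, "grip": 1}], "force": 40}}

```text
time: 3.45
tool_pos: [0.5274, -0.1694, 0.0195]
tcp_rot: [2.172, 2.264, -0.0]
wrist_force: [-1.0, -5.5, 2.0]
width: 0.001
grip_force: 0.0
```

Emit:
{"fn": "step_arm", "kwargs": {"series": [{"x": 0.003, "y": 0, "z": 0, "ax": 0, "ay": 0, "az": 0, "grip": 1}, {"x": 0.006, "y": 0, "z": 0, "ax": 0, "ay": 0, "az": 0, "grip": 1}], "force": 40}}

```text
time: 3.65
tool_pos: [0.5272, -0.1664, 0.0195]
tcp_rot: [2.172, 2.264, 0.0]
wrist_force: [-0.5, -6.0, 2.1]
width: 0.006
grip_force: 0.0
```

Emit:
{"fn": "step_arm", "kwargs": {"series": [{"x": 0.003, "y": 0, "z": 0, "ax": 0, "ay": 0, "az": 0, "grip": 1}, {"x": 0.006, "y": 0, "z": 0, "ax": 0, "ay": 0, "az": 0, "grip": 1}], "force": 40}}

```text
time: 3.85
tool_pos: [0.5271, -0.1645, 0.0196]
tcp_rot: [2.17, 2.265, -0.002]
wrist_force: [-2.1, -13.5, 1.3]
width: 0.0
grip_force: 0.0
```

Emit:
{"fn": "step_arm", "kwargs": {"series": [{"x": 0.003, "y": 0, "z": 0, "ax": 0, "ay": 0, "az": 0, "grip": 1}, {"x": 0.005, "y": 0, "z": 0, "ax": 0, "ay": 0, "az": 0, "grip": 1}, {"x": 0.005, "y": 0, "z": 0, "ax": 0, "ay": 0, "az": 0, "grip": 1}], "force": 40}}

```text
time: 4.15
tool_pos: [0.5269, -0.1635, 0.0199]
tcp_rot: [2.168, 2.264, -0.004]
wrist_force: [-3.1, -15.1, 3.3]
width: -0.004
grip_force: 0.0
```

Emit:
{"fn": "step_arm", "kwargs": {"series": [{"x": 0.003, "y": 0, "z": 0, "ax": 0, "ay": 0, "az": 0, "grip": 1}, {"x": 0.003, "y": 0, "z": 0, "ax": 0, "ay": 0, "az": 0, "grip": 1}], "force": 40}}

```text
time: 4.35
tool_pos: [0.5263, -0.1633, 0.0199]
tcp_rot: [2.167, 2.265, -0.008]
wrist_force: [-5.4, -20.3, 2.7]
width: 0.001
grip_force: 0.0
```

```bash
python3 - <<'E'
from h import *
go(W([[.005,-.226,.018]]))
from workcell import imaging
import cv2
def cr(n,x,y,w,h,s):
    im=imaging.read_camera(n)["img"][y:y+h,x:x+w,::-1]
    return cv2.resize(np.clip(255*(im/255.)**.5,0,255).astype(np.uint8),None,fx=s,fy=s,interpolation=cv2.INTER_CUBIC)
a=cr("top",230,180,100,75,4);b=cr("side",240,165,100,75,4)
cv2.imwrite("pics/both3.png",np.hstack([a,b]))
E
```

```text
pos [ 0.5263 -0.1633  0.0199] shift [ 0.0103 -0.0011  0.0038] turn [0.0032 0.0167 0.0119] F [ -5.4 -20.3   2.7] t 4.35
```

View pics/both3.png

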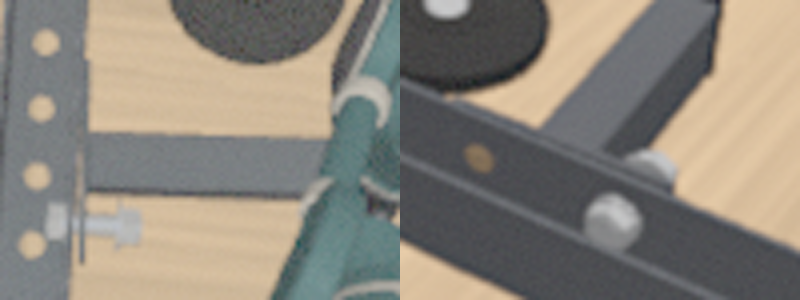

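The top view shows the far plate edge touching the wall, with the near edge still a few mm open (near edge at about (82,262) in the crop). Cap friction is holding the yaw, so I'll keep pushing while moving the tool towards upright -x to swing the foot square.

Emit:
{"fn": "step_arm", "kwargs": {"series": [{"x": 0.0, "y": -0.004, "z": 0, "ax": 0, "ay": 0, "az": 0, "grip": 1}, {"x": 0.001, "y": -0.008, "z": 0, "ax": 0, "ay": 0, "az": 0, "grip": 1}, {"x": 0.002, "y": -0.012, "z": 0, "ax": 0, "ay": 0, "az": 0, "grip": 1}, {"x": 0.002, "y": -0.012, "z": 0, "ax": 0, "ay": 0, "az": 0, "grip": 1}], "force": 40}}

```text
time: 4.85
tool_pos: [0.5216, -0.1614, 0.0203]
tcp_rot: [2.169, 2.262, -0.002]
wrist_force: [-1.5, -14.5, 3.4]
width: -0.002
grip_force: 0.0
```

Emit:
{"fn": "step_arm", "kwargs": {"series": [{"x": 0.001, "y": -0.004, "z": 0, "ax": 0, "ay": 0, "az": 0, "grip": 1}, {"x": 0.002, "y": -0.008, "z": 0, "ax": 0, "ay": 0, "az": 0, "grip": 1}, {"x": 0.002, "y": -0.008, "z": 0, "ax": 0, "ay": 0, "az": 0, "grip": 1}], "force": 40}}

```text
time: 5.15
tool_pos: [0.5191, -0.1615, 0.0206]
tcp_rot: [2.166, 2.26, -0.001]
wrist_force: [2.2, -18.5, 0.7]
width: 0.004
grip_force: 0.0
```

```bash
cat > look.py <<'E'
from h import *
from workcell import imaging
import cv2,sys
go(W([[.005,-.226,.018]]))
def cr(n,x,y,w,h,s):
    im=imaging.read_camera(n)["img"][y:y+h,x:x+w,::-1]
    return cv2.resize(np.clip(255*(im/255.)**.5,0,255).astype(np.uint8),None,fx=s,fy=s,interpolation=cv2.INTER_CUBIC)
cv2.imwrite(sys.argv[1],np.hstack([cr("top",225,175,80,100,5),cr("side",240,165,80,100,5)]))
E
python3 look.py pics/both4.png
```

```text
pos [ 0.5191 -0.1615  0.0206] shift [0.006  0.0132 0.0053] turn [0.0143 0.0168 0.0085] F [  2.2 -18.5   0.7] t 5.15
```

View pics/both4.png

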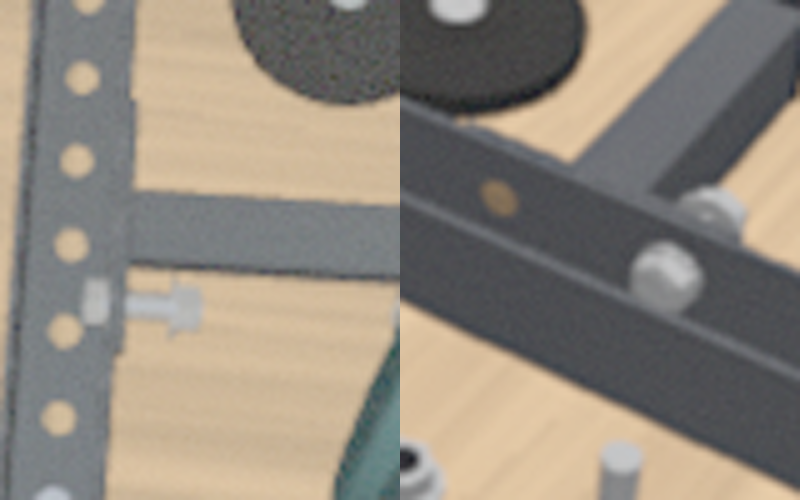

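It looks flush now, with the plate edge parallel to the wall from (136,100) to (120,352) in the crop. One more firm nudge, then back off and lift.

Emit:
{"fn": "step_arm", "kwargs": {"series": [{"x": 0.002, "y": -0.003, "z": 0, "ax": 0, "ay": 0, "az": 0, "grip": 1}, {"x": 0.003, "y": -0.006, "z": 0, "ax": 0, "ay": 0, "az": 0, "grip": 1}, {"x": 0.003, "y": -0.006, "z": 0, "ax": 0, "ay": 0, "az": 0, "grip": 1}, {"x": 0.003, "y": -0.006, "z": 0, "ax": 0, "ay": 0, "az": 0, "grip": 1}], "force": 40}}

```text
time: 5.65
tool_pos: [0.5167, -0.1616, 0.0211]
tcp_rot: [2.164, 2.259, -0.002]
wrist_force: [1.9, -23.6, 0.2]
width: 0.001
grip_force: 0.0
```

Emit:
{"fn": "step_arm", "kwargs": {"series": [{"x": -0.015, "y": 0, "z": 0, "ax": 0, "ay": 0, "az": 0, "grip": 1}, {"x": -0.04, "y": 0, "z": 0, "ax": 0, "ay": 0, "az": 0, "grip": 1}, {"x": -0.06, "y": 0, "z": 0, "ax": 0, "ay": 0, "az": 0, "grip": 1}, {"x": -0.06, "y": 0, "z": -0.1, "ax": 0, "ay": 0, "az": 0, "grip": 1}, {"x": -0.06, "y": 0, "z": -0.2, "ax": 0, "ay": 0, "az": 0, "grip": 1}, {"x": -0.06, "y": 0, "z": -0.3, "ax": 0, "ay": 0, "az": 0, "grip": -1}, {"x": -0.06, "y": 0, "z": -0.36, "ax": 0, "ay": 0, "az": 0, "grip": -1}], "force": 40}}

```text
time: 6.35
tool_pos: [0.5151, -0.1858, 0.2025]
tcp_rot: [2.172, 2.264, 0.003]
wrist_force: [0.2, -0.0, 0.6]
width: 0.33
grip_force: 0.0
```

```bash
python3 - <<'E'
from h import *
from workcell import imaging
import cv2
for n in C: np.savez(f"{n}b.npz",**imaging.read_camera(n))
def cr(n,x,y,w,h,s):
    im=np.load(f"{n}b.npz")["img"][y:y+h,x:x+w,::-1]
    return cv2.resize(np.clip(255*(im/255.)**.45,0,255).astype(np.uint8),None,fx=s,fy=s,interpolation=cv2.INTER_CUBIC)
cv2.imwrite("pics/both5.png",np.hstack([cr("top",235,185,50,75,8),cr("side",248,170,50,75,8)]))
t=W([[-.045,-.010,0]]); t[2]=.15; go(t)
E
```

```text
pos [ 0.5172 -0.1866  0.2046] shift [ 0.4887 -0.0807  0.1063] turn [0.0189 0.0081 0.0061] F [ 1.5 -0.7 -0.1] t 6.45
```

View pics/both5.png

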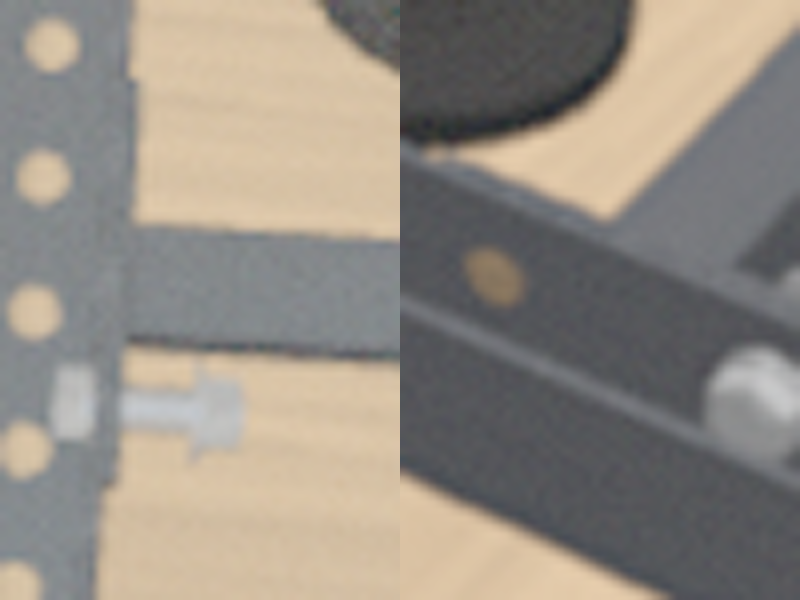

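The foot looks flush: the plate edge steps out from the wall by 10 px at the far end (139 vs 129) and 12 px at the near end (115 vs 103), against about 15 px for the plate's 5 mm thickness. The head is at (73,403) in the top crop and about (360,404) in the side crop.

```bash
python3 - <<'E'
from h import *
a=(243.7,234.9); b=(292.6,220.2)
print("top ray z.034,.042",ray("top",a,.034),ray("top",a,.042)); print("side z.034,.04",ray("side",b,.034),ray("side",b,.040))
print("model head", W([[-.045,-.017,.034]]), "face",W([[-.045,-.012,.034]]))
# floor holes / wall check: bolt head left/right edges in the top view at z=.044 (crop px 52 and 97, row 403)
for u in(52,97): print(ray("top",(235+(u+.5)/8-.5,234.9),.044))
for v in(365,440): print(ray("top",(243.7,185+(v+.5)/8-.5),.040))
E
```

```text
top ray z.034,.042 [0.4679209  0.04682258 0.034     ] [0.46726934 0.04655409 0.042     ]
side z.034,.04 [0.4689342  0.04425217 0.034     ] [0.46606153 0.05005029 0.04      ]
model head [0.46767833 0.04870268 0.034     ] face [0.46748838 0.05369907 0.034     ]
[0.4663569  0.05383376 0.044     ]
[0.4679555  0.03816488 0.044     ]
[0.48059521 0.04803533 0.04      ]
[0.45447493 0.04522919 0.04      ]
```

Emit:
{"fn": "step_arm", "kwargs": {"series": [{"x": 0.49, "y": -0.08, "z": 0.1, "ax": 0, "ay": 0, "az": 0, "grip": -1}, {"x": 0.49, "y": -0.08, "z": 0.1, "ax": 0, "ay": 0, "az": 0, "grip": -1}, {"x": 0.49, "y": -0.08, "z": 0.1, "ax": 0, "ay": 0, "az": 0, "grip": -1}, {"x": 0.49, "y": -0.08, "z": 0.1, "ax": 0, "ay": 0, "az": 0, "grip": -1}, {"x": 0.49, "y": -0.08, "z": 0.1, "ax": 0, "ay": 0, "az": 0, "grip": -1}, {"x": 0.49, "y": -0.08, "z": 0.1, "ax": 0, "ay": 0, "az": 0, "grip": -1}, {"x": 0.49, "y": -0.08, "z": 0.1, "ax": 0, "ay": 0, "az": 0, "grip": -1}, {"x": 0.49, "y": -0.08, "z": 0.1, "ax": 0, "ay": 0, "az": 0, "grip": -1}], "force": 40}}

```text
time: 7.25
tool_pos: [0.4636, 0.0574, 0.1478]
tcp_rot: [-2.175, -2.267, 0.001]
wrist_force: [0.0, -0.5, -0.9]
width: 1.002
grip_force: 0.0
```

```bash
python3 - <<'E'
from h import *
t=W([[-.045,-.0095,.016]]); print(t); go(t)
E
```

```text
[0.4673934  0.05619727 0.016     ]
pos [0.4636 0.0574 0.1478] shift [-0.0026  0.0077  0.2636] turn [-0.0016  0.0009  0.0061] F [ 0.  -0.5 -0.9] t 7.25
```

Emit:
{"fn": "step_arm", "kwargs": {"series": [{"x": -0.0025, "y": 0.0075, "z": 0.05, "ax": 0, "ay": 0, "az": 0, "grip": -1}, {"x": -0.0025, "y": 0.0075, "z": 0.1, "ax": 0, "ay": 0, "az": 0, "grip": -1}, {"x": -0.0025, "y": 0.0075, "z": 0.14, "ax": 0, "ay": 0, "az": 0, "grip": -1}, {"x": -0.0025, "y": 0.0075, "z": 0.17, "ax": 0, "ay": 0, "az": 0, "grip": -1}, {"x": -0.0025, "y": 0.0075, "z": 0.19, "ax": 0, "ay": 0, "az": 0, "grip": -1}, {"x": -0.0025, "y": 0.0075, "z": 0.21, "ax": 0, "ay": 0, "az": 0, "grip": -1}, {"x": -0.0025, "y": 0.0075, "z": 0.22, "ax": 0, "ay": 0, "az": 0, "grip": -1}], "force": 40}}

```text
time: 7.95
tool_pos: [0.4676, 0.0562, 0.0377]
tcp_rot: [-2.177, -2.265, 0.001]
wrist_force: [0.1, -0.3, 1.0]
width: 1.002
grip_force: 0.0
```

Emit:
{"fn": "step_arm", "kwargs": {"series": [{"x": 0, "y": 0, "z": 0.015, "ax": 0, "ay": 0, "az": 0, "grip": -1}, {"x": 0, "y": 0, "z": 0.03, "ax": 0, "ay": 0, "az": 0, "grip": -1}, {"x": 0, "y": 0, "z": 0.043, "ax": 0, "ay": 0, "az": 0, "grip": -1}, {"x": 0, "y": 0, "z": 0.043, "ax": 0, "ay": 0, "az": 0, "grip": -1}], "force": 40}}

```text
time: 8.35
tool_pos: [0.4666, 0.057, 0.0158]
tcp_rot: [-2.174, -2.266, 0.002]
wrist_force: [-0.1, 0.3, 0.4]
width: 1.001
grip_force: 0.0
```

```bash
python3 - <<'E'
from h import *
t=W([[-.045,-.0095,.016]]); print(t); go(t)
from workcell import imaging
import cv2
def cr(n,x,y,w,h,s):
    im=imaging.read_camera(n)["img"][y:y+h,x:x+w,::-1]
    return cv2.resize(np.clip(255*(im/255.)**.45,0,255).astype(np.uint8),None,fx=s,fy=s,interpolation=cv2.INTER_CUBIC)
cv2.imwrite("pics/both6.png",np.hstack([cr("top",205,170,100,120,4),cr("side",250,150,100,120,4)]))
E
```

```text
[0.4673934  0.05619727 0.016     ]
pos [0.4666 0.057  0.0158] shift [-0.0017  0.0015 -0.0003] turn [-0.0034  0.0001  0.0065] F [-0.1  0.3  0.4] t 8.35
```

View pics/both6.png

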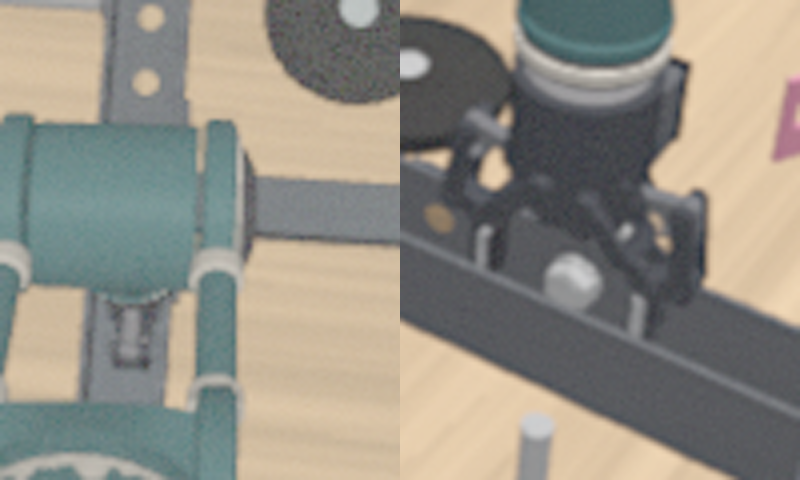

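The side view shows the hex head at (572,283), between the open pads at 483 and 637, with both fingers inside the channel and no contact force. Closing now.

Emit:
{"fn": "step_arm", "kwargs": {"series": [{"x": -0.001, "y": 0.001, "z": 0, "ax": 0, "ay": 0, "az": 0, "grip": 1}, {"x": -0.001, "y": 0.001, "z": 0, "ax": 0, "ay": 0, "az": 0, "grip": 1}, {"x": -0.001, "y": 0.001, "z": 0, "ax": 0, "ay": 0, "az": 0, "grip": 1}, {"x": -0.001, "y": 0.001, "z": 0, "ax": 0, "ay": 0, "az": 0, "grip": 1}, {"x": -0.001, "y": 0.001, "z": 0, "ax": 0, "ay": 0, "az": 0, "grip": 1}, {"x": -0.001, "y": 0.001, "z": 0, "ax": 0, "ay": 0, "az": 0, "grip": 1}, {"x": -0.001, "y": 0.001, "z": 0, "ax": 0, "ay": 0, "az": 0, "grip": 1}, {"x": -0.001, "y": 0.001, "z": 0, "ax": 0, "ay": 0, "az": 0, "grip": 1}, {"x": -0.001, "y": 0.001, "z": 0, "ax": 0, "ay": 0, "az": 0, "grip": 1}, {"x": -0.001, "y": 0.001, "z": 0, "ax": 0, "ay": 0, "az": 0, "grip": 1}], "force": 50}}

```text
time: 9.45
tool_pos: [0.469, 0.0565, 0.0172]
tcp_rot: [2.174, 2.266, 0.002]
wrist_force: [2.7, -0.3, 1.2]
width: 0.263
grip_force: 49.1
```

Emit:
{"fn": "step_arm", "kwargs": {"series": [{"x": 0, "y": 0.001, "z": 0, "ax": 0, "ay": 0, "az": 0, "grip": 1}, {"x": 0, "y": 0.001, "z": 0, "ax": 0, "ay": 0, "az": 0, "grip": 1}, {"x": 0, "y": 0.001, "z": 0, "ax": 0, "ay": 0, "az": 0, "grip": 1}, {"x": 0, "y": 0.001, "z": 0, "ax": 0, "ay": 0, "az": 0, "grip": 1}, {"x": 0, "y": 0.001, "z": 0, "ax": 0, "ay": 0, "az": 0, "grip": 1}], "force": 60}}

```text
time: 9.95
tool_pos: [0.469, 0.0565, 0.0172]
tcp_rot: [2.175, 2.266, 0.001]
wrist_force: [2.2, 0.1, 5.7]
width: 0.266
grip_force: 58.7
```

```bash
python3 - <<'E'
from h import *
t=W([[-.045,-.017,.034]]); t[2]=.015; go(t)
from workcell import imaging
import cv2
def cr(n,x,y,w,h,s):
    im=imaging.read_camera(n)["img"][y:y+h,x:x+w,::-1]
    return cv2.resize(np.clip(255*(im/255.)**.4,0,255).astype(np.uint8),None,fx=s,fy=s,interpolation=cv2.INTER_CUBIC)
cv2.imwrite("pics/both7.png",np.hstack([cr("top",230,180,50,75,8),cr("side",265,175,50,75,8)]))
E
```

```text
pos [0.469  0.0565 0.0172] shift [-0.0156 -0.0032  0.0045] turn [0.0016 0.     0.006 ] F [2.2 0.1 5.7] t 9.95
```

View pics/both7.png

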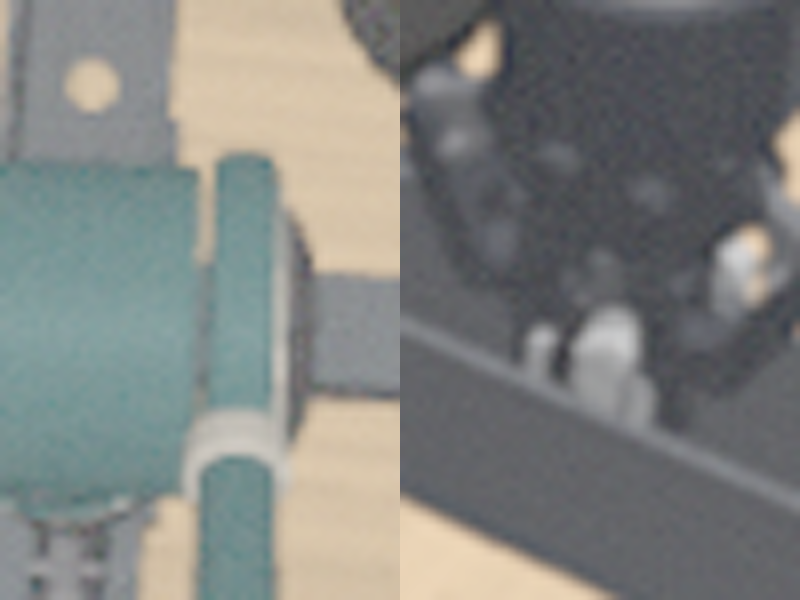

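The side view shows the head at (610,360) held between the pads, with a steady 59 N grip. The grasp point is about 8 mm inward of the head centre and 2 mm off across the flats. The foot's far edge and tube haven't shifted, so I'm handing the job in.

```bash
python3 -c "
from workcell import bot
print(bot.finish_job())"
```

```text
the job is handed in; nothing more can be done
None
```

I pushed the foot in flush against the upright and handed in with the fingers gripping the bolt head on its flats at about 59 N; the spare bolt, spare nut, spanner and weight plate were never touched, and the hand-in returned no verdict.

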